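# Push the knob back onto the ribbed shaft of the game timer

### The job

The big blue knob of the yellow wind-up game timer has come off and lies on its side on the shelf. Stand it upright on the bare shelf, slotted end down, and let go of it; then take it again from above, set it over the timer's shaft and press lightly while turning slowly until its slots find the ribs and it drops fully home, flat on the timer's face, and let go. Leave the green cubes, tin, dice cup and marble jar where they stand.

Things in the scene. Friction and masses are not known exactly. Their poses are not given: they have to be found in the camera images.
- knob: Blue plastic square prism, 46 x 46 mm, 84 mm long, about 0.18 kg; starts lying on a flat side. Origin: centre of its bottom (slotted) end; z runs along it to the top, x and y are square to its side faces. Bottom end: a bore 18 mm wide, 40 mm deep, and a cross of two slots along x and y, 8 mm wide, 20 mm deep, open at all four sides. A quarter turn gives the same fit.
- knob_top (a point): Centre of the knob's solid top end, 84 mm along its axis from the bottom; marked by a white disc, with a white band round the knob 10 mm below it. The knob is solid above its bore and may be gripped firmly anywhere on its sides.
- timer: Yellow round wind-up timer, 150 mm across, 50 mm high, fixed to the shelf. Origin: centre of its underside, z up. From the middle of its flat face, 50 mm above the shelf, rises the steel shaft; the shaft's angle about the vertical is random, independent of the timer's yaw, and is not reported.
- shaft_tip (a point): Tip of the upright shaft, on its axis, 84 mm above the shelf. The shaft is a pin 16.6 mm thick, its top 8 mm tapering to 8 mm, with four dark ribs in a cross low on it: 5 mm thick, reaching 17 mm from the axis, their tops 16 mm above the timer's face.
- rib_top (a point): On the shaft's axis at the level of the rib tops, 66 mm above the shelf. A knob at a wrong angle rests here; with slots on ribs (within about 0.08 rad) it can drop 16 mm to lie on the face at 50 mm. The shaft turns stiffly (0.4 N m): a light push of 5 to 15 N with the knob sliding on the ribs does not turn it; once caught it turns along with the knob, harmlessly.
- cube0: Green wooden cube, 40 mm, loose; origin under its centre. To be left alone.
- cube1: Another such green cube.
- cube2: Another such green cube.
- cube3: Another such green cube.
- dice_cup: Black plastic dice cup, 80 mm across, 95 mm tall, loose; origin under its centre. To be left alone.
- jar: Glass marble jar with a red screw cap, 84 mm across, 118 mm tall, loose; origin under its centre. To be left alone.
- tin: Grey aluminium tin with a latch, 114 x 164 x 64 mm, loose; origin under its centre. To be left alone.
Things that resemble listed ones, but are neither listed nor needed, are in the scene too. There is more than one size of the knob; the job needs the largest. There is more than one size of the timer; the one meant has the size given above.

How it is judged:
By the outcome, as a careful person would: the job done as asked, in the order asked, and still so for the second after the job is handed in, with the robot touching nothing.
It also fails if it takes over 64 s, if anything falls off the work surface, if the arm or the gripper's body presses on something with over 40 N, if the wrist force passes 120 N, or if a joint passes its speed limit or range.

### The arm

A 6-joint arm with a two-finger parallel gripper is mounted at the origin on the work surface. World frame = base frame: x ahead of the robot, y to its left, z up, the work surface at z = 0. Lengths are in mm, angles in rad, forces in N, time in s.
With the tool pointing down it reaches from about 300 to 775 mm from the base axis. Payload 14.6 kg.
Tool frame: the origin (TCP) lies on the centre line of the jaws, within the pads' length; the fingertips stand 19 mm ahead of it and the grasp point (between the pads) is the TCP (bot.tip_reach is the distance from the TCP to the fingertips, in mm); z points along the fingers, y is the line along which they close (so a half turn about z gives the same grasp; the last joint's range is limited). The gripper opens to 85 mm and grips with 20 to 120 N. Pads are 22 mm wide; open, the fingers measure 114 mm over their backs; the gripper's body (76 mm by 85 mm) begins 54 mm behind the grasp point. The pads swing forward as they close: fully open they stand 13 mm farther back than shut.
Start: joints at [-1.25, 0.3, 1.521, -0, 1.321, -0.067], TCP at [207.976, -509.152, 250.281] pointing down, gripper open.
Joint ranges: [-3.03, 3.03], [-0.79, 2.21], [0.23, 2.52], [-1.04, 4.18], [0, 3.07], [-2.55, 2.55]. Speed limits (rad/s): [2.22, 2.22, 2.57, 3.14, 3.14, 3.14].

### API

Orientations are given as a unit quaternion [w, x, y, z].
In Python, from rig import bot gives the robot as it stands. Calls block until the motion is done:
- bot.move_to(position, orientation): joint-space move of the TCP to a pose.
- bot.servo_line(position, attitude=None, speed=150, until_force=None): straight line of the TCP; attitude=None keeps the orientation; speed is the mean speed in mm/s. With until_force (N) it stops when the force on the tool has changed by that much, and returns True; else False.
- bot.move_joints(angles): joint-space move.
- bot.move_gripper(opening, grip_force=None): finger opening in mm; grip_force is the grip in N (None keeps the last); returns when the fingers have stopped.
- bot.dwell(seconds).
- bot.ik(position, orientation): joint angles nearest the present ones, or None.
- bot.read_state(): the state.
- bot.read_camera(name): name is "scene" or "top" or "wrist"; returns a dict with "image" (480x640x3 uint8, blue, green, red), "depth" (480x640 float32, mm along the optical axis (not along the pixel's ray), 0 where there is no reading), "fovy" (degrees; the focal length in pixels is half the picture's height over the tangent of half this angle, whatever the lens; pixels are square), "cx", "cy" (the principal point, pixels), "k1" (the pictures are not rectified: a ray, as slopes to the right and down, at radius r is drawn at 1 + k1 r^2 times it, then the intrinsics apply), "eye" and "attitude" of the camera in the world; the wrist camera has in their place "mount" (4x4, takes a point from camera to tool coordinates, whose origin is the TCP and whose axes are the flange's). Camera axes: x right, y down, z forward; pixel columns grow to the right and rows downward; lengths in mm; the calibration is good to about 2 mm. A picture is of the moment at which its call begins: read the wrist's pose just before it.
A pose or a line that the arm cannot do raises bot.MotionError and nothing moves.
- bot.finish_job(): hands the job in; it is judged then, once.
The state is a dict: "clock": time; "joint_positions": joint angles; "qvel": joint speeds; "effort": joint torques, N m; "ee_pos": TCP position; "tool_rot": TCP orientation; "ft_force": force on the tool from outside, world axes, zero at the start; "moment": the same for the moment, N m; "grip_width": finger opening in mm; "grip_force": force on a finger pad.
Only numpy, scipy, OpenCV 4.12 (cv2) and the standard library are available. Lean on these libraries where they do the work, as an engineer would, in place of code of your own. Each camera call takes 0.05 s, during which the arm holds its last target. There are 200 camera calls.

## Working session

There is one attempt and no reset: what is moved stays moved. The work goes in short steps, each a Python script; the robot and the scene stay as the last script left them, time stands still between calls to the robot, and variables do not carry over. Pictures are saved under pics/ and viewed, at most 10 in all, crops included, and the job is handed in when it is done.

```bash
ls; mkdir -p pics
cat > h.py <<'E'
import numpy as np, cv2
from rig import bot
from scipy.spatial.transform import Rotation as R
def rot(q): return R.from_quat([q[1],q[2],q[3],q[0]]).as_matrix()
def quat(M):
    q=R.from_matrix(M).as_quat(); return [q[3],q[0],q[1],q[2]]
def down(yaw): # tool z down, tool y axis at angle yaw from world... x=(c,s,0)
    c,s=np.cos(yaw),np.sin(yaw); return quat(np.array([[c,s,0],[s,-c,0],[0,0,-1]]))
def snap(name):
    st=bot.read_state(); c=bot.read_camera(name)
    if name=="wrist":
        T=np.eye(4);T[:3,:3]=rot(st["tool_rot"]);T[:3,3]=st["ee_pos"];P=T@np.array(c["mount"])
        c["Rm"],c["o"]=P[:3,:3],P[:3,3]
    else: c["Rm"],c["o"]=rot(c["attitude"]),np.array(c["eye"],float)
    h=c["image"].shape[0]; c["f"]=h/2/np.tan(np.radians(c["fovy"])/2)
    c["K"]=np.array([[c["f"],0,c["cx"]],[0,c["f"],c["cy"]],[0,0,1]])
    return c
def slopes(c,uv):
    return cv2.undistortPoints(np.array(uv,float).reshape(-1,1,2),c["K"],np.array([c["k1"],0,0,0.])).reshape(-1,2)
def plane(c,uv,z):
    s=slopes(c,uv); d=np.c_[s,np.ones(len(s))]@c["Rm"].T
    return c["o"]+d*((z-c["o"][2])/d[:,2])[:,None]
def deep(c,uv):
    uv=np.array(uv,float).reshape(-1,2); s=slopes(c,uv)
    z=np.array([c["depth"][int(round(v)),int(round(u))] for u,v in uv])
    return c["o"]+(np.c_[s,np.ones(len(s))]*z[:,None])@c["Rm"].T
def pix(c,p):
    p=(np.array(p,float).reshape(-1,3)-c["o"])@c["Rm"]
    s=p[:,:2]/p[:,2:]; s=s*(1+c["k1"]*(s**2).sum(1,keepdims=True)); return s*c["f"]+[c["cx"],c["cy"]]
E
python3 - <<'E'
from h import *
for n in("scene","top"):
    c=snap(n); cv2.imwrite(f"pics/{n}0.png",c["image"]); print(n,c["o"],c["Rm"][:,2],c["fovy"],c["k1"])
print(bot.read_state())
E
```

```text
pics
scene [1148.27533177 -154.37703594 1218.39743979] [-0.49312746  0.1120509  -0.86271079] 45.35779080736996 0.05472394542781402
top [ 3.45475530e+02 -1.35266642e+00  1.44244403e+03] [ 0.12926727 -0.00963889 -0.99156294] 42.18310311491623 -0.10272710800572477
{'clock': 0.1, 'joint_positions': array([-1.24960539e+00,  3.00428914e-01,  1.52154438e+00, -3.03168299e-05,
        1.32071783e+00, -6.65601748e-02]), 'qvel': array([-0.00101998, -0.00032696, -0.00253646,  0.00075947,  0.00019894,
        0.00087647]), 'effort': array([ 7.95918022e-04, -5.44381213e+01, -3.62371230e+01, -2.67425020e-05,
        3.06963608e-03, -2.36436824e-05]), 'ee_pos': array([ 207.90621564, -508.97108097,  249.75997287]), 'tool_rot': array([-5.42928034e-04,  9.81264057e-01,  1.92666938e-01, -8.43036463e-05]), 'ft_force': array([0.66701485, 0.4938113 , 0.0236169 ]), 'moment': array([-0.00839309, -0.04232669, -0.03544201]), 'grip_force': 0.0, 'grip_width': 85.44692858547073}
```

View pics/scene0.png

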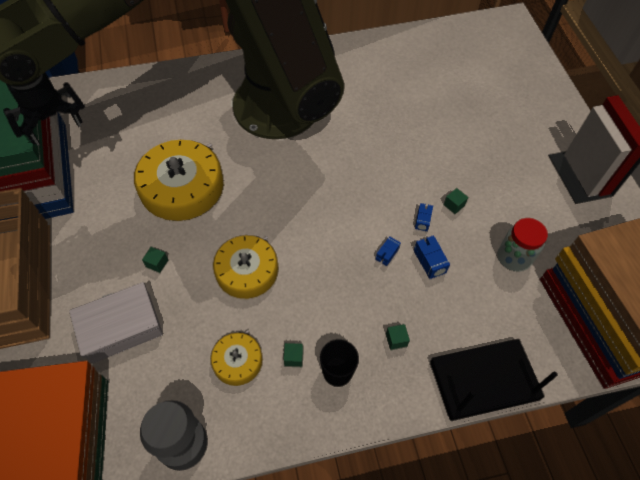

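View pics/top0.png

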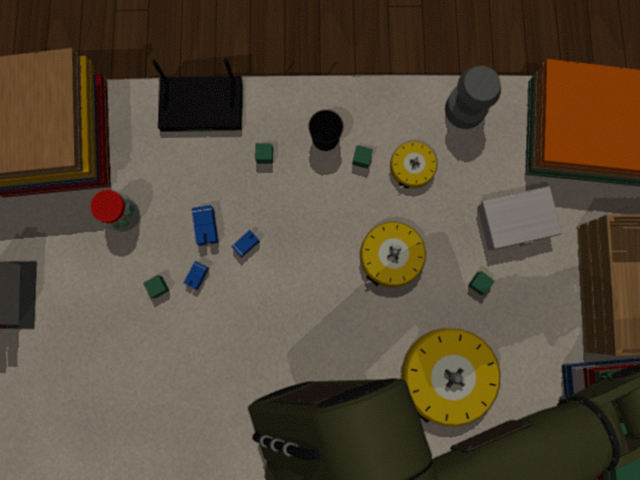

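Three timers (top view at 414,164; 393,254; 452,377) and three blue knobs (205,225; 246,243; 197,275). The knob at 205,225 looks largest. I'll measure both sets and make one enlarged crop.

Run:
```python
from h import *
c=snap("top"); hsv=cv2.cvtColor(c["image"],cv2.COLOR_BGR2HSV)
def comps(lo,hi,zt,name,amin):
    m=cv2.inRange(hsv,lo,hi); m=cv2.morphologyEx(m,cv2.MORPH_CLOSE,np.ones((5,5)))
    for k in cv2.findContours(m,cv2.RETR_EXTERNAL,cv2.CHAIN_APPROX_NONE)[0]:
        if cv2.contourArea(k)<amin: continue
        P=deep(c,k.reshape(-1,2)); z=np.median(deep(c,np.argwhere(cv2.drawContours(np.zeros(m.shape,np.uint8),[k],-1,1,-1))[:,::-1])[:,2])
        Q=plane(c,k.reshape(-1,2),z)[:,:2].astype(np.float32)
        r=cv2.minAreaRect(Q); print(name,"pix",k.reshape(-1,2).mean(0).round(),"h",round(z,1),"rect",np.round(r[0],1),np.round(r[1],1),round(r[2],1),"corners",cv2.boxPoints(r).round().tolist())
comps((20,120,70),(35,255,255),0,"yellow",600)
comps((105,120,40),(125,255,255),0,"blue",60)
comps((60,80,30),(90,255,255),0,"green",60)
a=cv2.resize(c["image"][195:300,140:280],None,fx=4,fy=4,interpolation=cv2.INTER_CUBIC)
s=snap("scene");b=cv2.resize(s["image"][190:295,360:500],None,fx=4,fy=4,interpolation=cv2.INTER_CUBIC)
d=cv2.resize(c["image"][220:290,350:440],None,fx=2.5,fy=2.5)
o=np.zeros((600,800,3),np.uint8); ab=cv2.resize(np.hstack([a,b]),(800,300));o[:300]=ab;o[310:310+d.shape[0],:d.shape[1]]=d
cv2.imwrite("pics/crop1.png",o[:500])
```

```text
yellow pix [451. 376.] h 71.0 rect [ 227.  -289.4] [210.1 212.3] 88.6 corners [[118.0, -392.0], [331.0, -397.0], [336.0, -187.0], [123.0, -182.0]]
yellow pix [393. 253.] h 48.8 rect [ 503.3 -169.2] [143.6 144. ] 44.0 corners [[402.0, -167.0], [502.0, -271.0], [605.0, -171.0], [505.0, -68.0]]
yellow pix [414. 163.] h 35.3 rect [ 715.5 -225.8] [105.3 107. ] 62.6 corners [[644.0, -248.0], [739.0, -297.0], [787.0, -204.0], [692.0, -154.0]]
yellow pix [ 67. 139.] h 148.1 rect [802.4 602.9] [270.1 200.6] 4.3 corners [[660.0, 693.0], [675.0, 493.0], [945.0, 513.0], [930.0, 713.0]]
blue pix [195. 275.] h 30.5 rect [460.5 280.2] [34.1 56. ] 63.7 corners [[428.0, 277.0], [478.0, 252.0], [493.0, 283.0], [443.0, 308.0]]
blue pix [245. 243.] h 30.4 rect [532. 167.] [34.  57.2] 41.8 corners [[500.0, 177.0], [538.0, 134.0], [564.0, 157.0], [526.0, 200.0]]
blue pix [204. 225.] h 44.0 rect [573.6 258.3] [87.8 48.1] 8.7 corners [[527.0, 275.0], [534.0, 228.0], [621.0, 241.0], [613.0, 289.0]]
green pix [625. 472.] h 238.7 rect [  53.3 -588.4] [66.  40.7] 88.1 corners [[32.0, -621.0], [73.0, -622.0], [75.0, -556.0], [34.0, -555.0]]
green pix [155. 287.] h 38.4 rect [434.6 368.5] [41.6 41.8] 28.6 corners [[406.0, 377.0], [426.0, 340.0], [463.0, 360.0], [443.0, 397.0]]
green pix [481. 283.] h 38.5 rect [ 434.7 -372.1] [41.4 39.5] 52.1 corners [[406.0, -376.0], [438.0, -401.0], [463.0, -368.0], [432.0, -344.0]]
green pix [585. 177.] h 32.2 rect [ 681.3 -636.2] [269.9  12. ] 84.4 corners [[662.0, -770.0], [674.0, -771.0], [700.0, -502.0], [688.0, -501.0]]
green pix [363. 156.] h 38.7 rect [ 731.3 -105.4] [37.2 44.8] 75.0 corners [[705.0, -118.0], [748.0, -129.0], [758.0, -93.0], [714.0, -82.0]]
green pix [263. 152.] h 37.8 rect [742.5 122.7] [43.4 37.3] 0.3 corners [[721.0, 141.0], [721.0, 104.0], [764.0, 104.0], [764.0, 141.0]]
```

View pics/crop1.png

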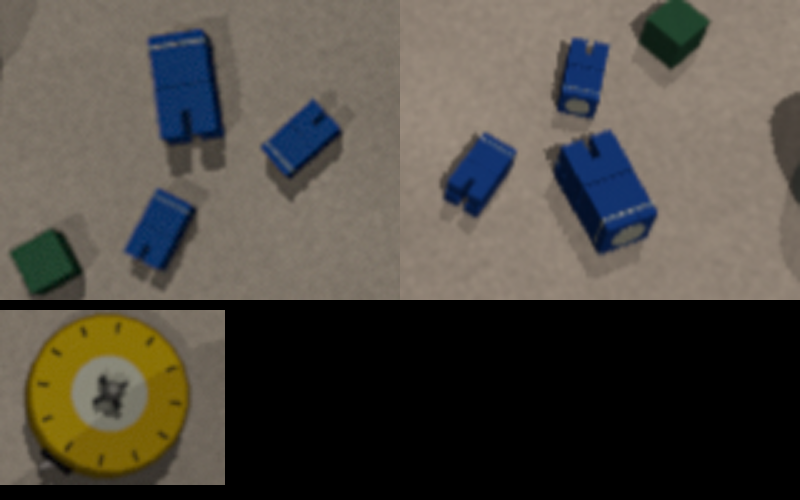

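The blue knob at (205,225) measures 88x48x44, so it is the largest and fits the 84x46 given. It lies with its slotted end toward the robot (-x). The yellow timer at (393,254) is 144 across and 49 high, which fits 150x50; the other two are 210x71 and 106x35. Next I'll check reach and look at both from close by.

Run:
```python
from h import *
print(bot.tip_reach); w=snap("wrist"); print(np.round(w["mount"],3),w["fovy"],w["k1"])
def tilt(yawdir,al):
    # knob axis a horizontal at yawdir; tool z = down rotated by al about closing axis: z=-cos(al)Z - sin(al)*a
    a=np.array([np.cos(yawdir),np.sin(yawdir),0]);Z=np.array([0,0,1.]);z=-np.cos(al)*Z-np.sin(al)*a
    y=np.cross(Z,a);return z,y,a
def Q(z,y,s): return quat(np.c_[np.cross(s*y,z),s*y,z])
for deg in(0,15,25,35):
  for s in(1,-1):
    z,y,a=tilt(.152,np.radians(deg)); j1=bot.ik([588,260,30],Q(z,y,s)); j1b=bot.ik([588,260,200],Q(z,y,s))
    for yd in(.06,.3):
      z2,y2,a2=tilt(yd,np.radians(deg)-np.pi/2); j2=bot.ik([500,30,60],Q(z2,y2,s))
      print(deg,s,yd,*[None if j is None else np.round(j,2) for j in(j1,j1b,j2)])
m=np.array(w["mount"])
# hover over the timer with camera centred
for yaw in(0,1.57,-.4):
    print(yaw,bot.ik([503,-169,300],down(yaw)))
```

```text
19.0
[[ 1.0000e-03 -9.5500e-01 -2.9800e-01  7.4750e+01]
 [ 1.0000e+00  0.0000e+00  1.0000e-03  1.5200e-01]
 [-1.0000e-03 -2.9800e-01  9.5500e-01 -1.2434e+02]
 [ 0.0000e+00  0.0000e+00  0.0000e+00  1.0000e+00]] 61.1488301021197 0.015014841173118534
0 1 0.06 [ 0.36  0.75  1.4  -0.    1.   -1.36] [ 0.36  0.55  1.29 -0.    1.3  -1.36] [-0.07  0.83  2.31  3.01  1.57  1.57]
0 1 0.3 [ 0.36  0.75  1.4  -0.    1.   -1.36] [ 0.36  0.55  1.29 -0.    1.3  -1.36] [-0.26  0.83  2.29  2.58  1.55  1.59]
0 -1 0.06 [ 0.36  0.75  1.4  -0.    1.    1.78] [ 0.36  0.55  1.29 -0.    1.3   1.78] [-0.07  0.83  2.31  3.01  1.57 -1.57]
0 -1 0.3 [ 0.36  0.75  1.4  -0.    1.    1.78] [ 0.36  0.55  1.29 -0.    1.3   1.78] [-0.26  0.83  2.29  2.58  1.55 -1.56]
15 1 0.06 [ 0.34  0.87  1.2   0.05  1.34 -1.4 ] [ 0.34  0.69  1.09  0.05  1.62 -1.38] [-0.07  0.62  2.35  3.    1.14  1.59]
15 1 0.3 [ 0.34  0.87  1.2   0.05  1.34 -1.4 ] [ 0.34  0.69  1.09  0.05  1.62 -1.38] [-0.24  0.62  2.33  2.56  1.15  1.68]
15 -1 0.06 [0.34 0.87 1.2  0.05 1.34 1.74] [0.34 0.69 1.09 0.05 1.62 1.76] [-0.07  0.62  2.35  3.    1.14 -1.55]

[... 664 characters left out ...]
1.38] [-0.06  0.39  2.31  2.95  0.53  1.67]
35 1 0.3 [ 0.32  1.07  0.9   0.1   1.77 -1.41] [ 0.32  0.89  0.82  0.11  2.03 -1.38] [-0.19  0.4   2.29  2.38  0.59  1.94]
35 -1 0.06 [0.32 1.07 0.9  0.1  1.77 1.73] [0.32 0.89 0.82 0.11 2.03 1.76] [-0.06  0.39  2.31  2.95  0.53 -1.47]
35 -1 0.3 [0.32 1.07 0.9  0.1  1.77 1.73] [0.32 0.89 0.82 0.11 2.03 1.76] [-0.19  0.4   2.29  2.38  0.59 -1.2 ]
0 [-3.93163542e-01  2.22159320e-01  1.50290299e+00 -4.44089210e-16
  1.41653034e+00  1.17763278e+00]
1.57 [-3.93163542e-01  2.22159320e-01  1.50290299e+00 -4.44089210e-16
  1.41653034e+00 -3.92367216e-01]
-0.4 [-3.93163542e-01  2.22159320e-01  1.50290299e+00 -4.44089210e-16
  1.41653034e+00  1.57763278e+00]
```

```bash
cat >> h.py <<'E'
def tilt(yawdir,al,s):
    # a: horizontal heading; tool z = -cos(al) Z - sin(al) a ; closing axis s*(Z x a)
    a=np.array([np.cos(yawdir),np.sin(yawdir),0]);Z=np.array([0,0,1.]);z=-np.cos(al)*Z-np.sin(al)*a
    y=s*np.cross(Z,a);return quat(np.c_[np.cross(y,z),y,z])
E
python3 - <<'E'
from h import *
import pickle
al=np.radians(25)
bot.move_to([503,-169,230],down(1.57)); bot.dwell(.2)
w=snap("wrist"); pickle.dump(w,open("wt.pkl","wb"))
bot.move_to([575,258,230],tilt(.152,0,-1)); bot.dwell(.2)
k=snap("wrist"); pickle.dump(k,open("wk.pkl","wb"))
cv2.imwrite("pics/w1.png",cv2.resize(np.hstack([w["image"],k["image"]]),(800,300)))
for x in(380,430,480):
  for d in(25,35):
    print(x,d,bot.ik([x,30,60],tilt(np.pi+.07,np.radians(d)-np.pi/2,-1)),bot.ik([x,30,200],tilt(np.pi+.07,np.radians(d)-np.pi/2,-1)))
print(bot.read_state()["clock"],bot.read_state()["joint_positions"])
E
```

```text
380 25 [ 0.01319842  0.81889664  1.57343526 -0.05408638  1.8826786  -1.61143405] [ 0.01319842  0.5822525   1.57031737 -0.06043591  2.12205259 -1.6265047 ]
380 35 [ 0.01122099  0.72625421  1.64218989 -0.04877328  1.73207858 -1.61237492] [ 0.01122099  0.49599226  1.61373748 -0.05271818  1.99046409 -1.62603366]
430 25 [ 0.01215864  0.89480457  1.4134707  -0.05681264  1.96656527 -1.61718592] [ 0.01215864  0.6767428   1.41035892 -0.06426037  2.18733847 -1.63245409]
430 35 [ 0.01030864  0.80427818  1.48684578 -0.05031175  1.8092712  -1.61695536] [ 0.01030864  0.59331574  1.45870507 -0.0550423   2.04804649 -1.63036439]
480 25 [ 0.01127067  0.9792891   1.2382884  -0.06020759  2.05706819 -1.62380348] [ 0.01127067  0.77717926  1.23508982 -0.06909533  2.2619527  -1.63972486]
480 35 [ 0.00953345  0.88914825  1.31840332 -0.05220519  1.89270306 -1.62203688] [ 0.00953345  0.69503203  1.28982406 -0.05789412  2.11506486 -1.63550857]
4.2833 [ 3.63028416e-01  4.95378837e-01  1.29773686e+00 -3.20848331e-06
  1.34842934e+00  1.78219952e+00]
```

View pics/w1.png

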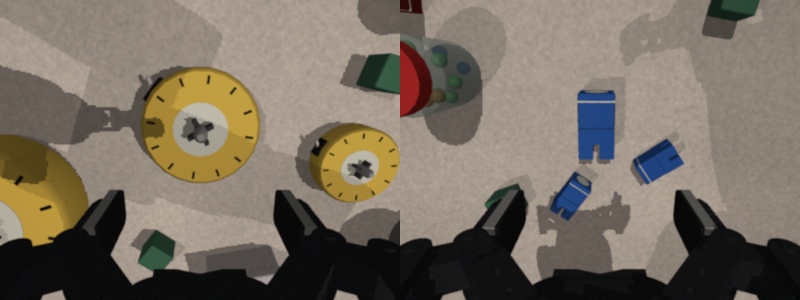

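Left half: the timer face with the dark shaft cross at about (200,128). Right half: the knob, with its white band up and slot down, at about (597,127). Now I'll measure both from these views.

Run:
```python
from h import *
import pickle
w=pickle.load(open("wt.pkl","rb"));k=pickle.load(open("wk.pkl","rb"))
def mask(c,lo,hi): return cv2.morphologyEx(cv2.inRange(cv2.cvtColor(c["image"],cv2.COLOR_BGR2HSV),lo,hi),cv2.MORPH_CLOSE,np.ones((7,7)))
def big(m,near):
    for q in cv2.findContours(m,cv2.RETR_EXTERNAL,cv2.CHAIN_APPROX_NONE)[0]:
        if cv2.contourArea(q)>300 and cv2.pointPolygonTest(cv2.convexHull(q),near,False)>0: return q.reshape(-1,2)
def dpts(c,box):
    x0,y0,x1,y1=box; u,v=np.meshgrid(np.arange(x0,x1),np.arange(y0,y1)); uv=np.c_[u.ravel(),v.ravel()]
    return uv,deep(c,uv)
uv,P=dpts(w,(210,90,430,310))
face=P[(P[:,2]>45)&(P[:,2]<55)]; h=cv2.convexHull(face[:,:2].astype(np.float32)); print("face circle",cv2.minEnclosingCircle(h),np.median(face[:,2]))
sh=P[(np.hypot(P[:,0]-503,P[:,1]+169)<40)]
for lo,hi in((58,72),(76,95)):
    s=sh[(sh[:,2]>lo)&(sh[:,2]<hi)]; print(lo,hi,len(s),s.mean(0),s.min(0),s.max(0))
rib=sh[(sh[:,2]>60)&(sh[:,2]<70)]; tip=sh[sh[:,2]>79]
c0=tip.mean(0)[:2]; d=rib[:,:2]-c0; r=np.hypot(*d.T); a=np.arctan2(d[:,1],d[:,0])[(r>10)&(r<20)]
print("tip",tip.mean(0),"rib angle mod90",np.degrees(np.angle(np.exp(4j*a).mean())/4),abs(np.exp(4j*a).mean()),len(a))
# knob
q=big(mask(k,(105,100,40),(125,255,255)),(317,202)); uv,P=dpts(k,(q[:,0].min()-8,q[:,1].min()-12,q[:,0].max()+8,q[:,1].max()+8))
t=P[(P[:,2]>40)&(P[:,2]<52)]; print("knob depth",cv2.minAreaRect(t[:,:2].astype(np.float32)),np.median(t[:,2]),len(t))
R_=cv2.minAreaRect(plane(k,q,46)[:,:2].astype(np.float32)); print("knob colour",R_,cv2.boxPoints(R_).round(1).tolist())
```

```text
face circle ((502.871826171875, -170.18113708496094), 74.87289428710938) 50.75397445206377
58 72 465 [ 502.98513981 -167.53778364   65.58522426] [ 487.44918419 -185.86995013   58.00003849] [ 518.75778223 -154.07679129   71.94260092]
76 95 414 [ 503.06600431 -168.88406291   81.3609471 ] [ 495.37266668 -178.20137949   76.17704312] [ 510.97219731 -161.6490455    85.90028653]
tip [ 502.96201425 -169.05243553   82.55726423] rib angle mod90 29.062363768574887 0.881865441981427 308
knob depth ((575.563720703125, 260.7545166015625), (84.74276733398438, 46.07838821411133), 8.592958450317383) 46.616165739262954 6041
knob colour ((577.0516357421875, 261.3114318847656), (86.66514587402344, 44.924156188964844), 8.614706993103027) [[530.7999877929688, 277.0], [537.5999755859375, 232.60000610351562], [623.2999877929688, 245.60000610351562], [616.5, 290.0]]
```

Run:
```python
from h import *
al=np.radians(25); q=tilt(.15,al,-1); g=np.array([589.4,262.9,30])
tz=rot(q)[:,2]
bot.move_to(g-110*tz,q)
print("hit",bot.servo_line(g,speed=90,until_force=12),bot.read_state()["ee_pos"])
bot.move_gripper(30,70); s=bot.read_state(); print(s["grip_width"],s["grip_force"],s["ft_force"])
bot.servo_line(g+[0,0,190],speed=150)
q2=tilt(np.pi+.07,al-np.pi/2,-1)
bot.move_to([433,30,190],q2)
c=snap("scene"); cv2.imwrite("pics/s2.png",c["image"][100:400,150:550])
bot.servo_line([433,30,80],speed=150)
s=bot.read_state(); print(s["clock"],s["ee_pos"],s["grip_width"])
```

```text
hit False [589.76542921 262.97466419  30.52208781]
45.010735575401426 71.95569556381088 [ 1.568631   -0.01481872  2.4856262 ]
12.0 [433.36604144  30.02013618  80.71359637] 45.26970178351038
```

View pics/s2.png

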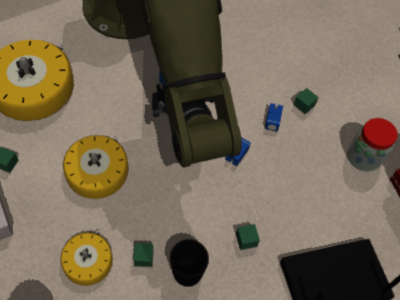

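The forearm and wrist hide the knob in this view, at about (205,120). Grip width is 45 mm, so it is held. Setting it down by force.

Run:
```python
from h import *
import pickle
print(bot.servo_line([433,30,48],speed=25,until_force=5)); s=bot.read_state(); print(s["ee_pos"],s["ft_force"])
bot.move_gripper(60); bot.dwell(.2); bot.move_gripper(85)
tz=rot(s["tool_rot"])[:,2]; p=s["ee_pos"]
bot.servo_line(p-110*tz,speed=150)
c=snap("wrist"); pickle.dump(c,open("wu.pkl","wb")); cv2.imwrite("pics/w2.png",c["image"])
s=bot.read_state(); print(s["clock"],s["ee_pos"])
```

```text
True
[432.85505366  29.94041159  55.2091263 ] [ 1.97033024 -1.07305257  5.68179233]
14.7333 [531.79345126  36.90032131 101.14079832]
```

View pics/w2.png

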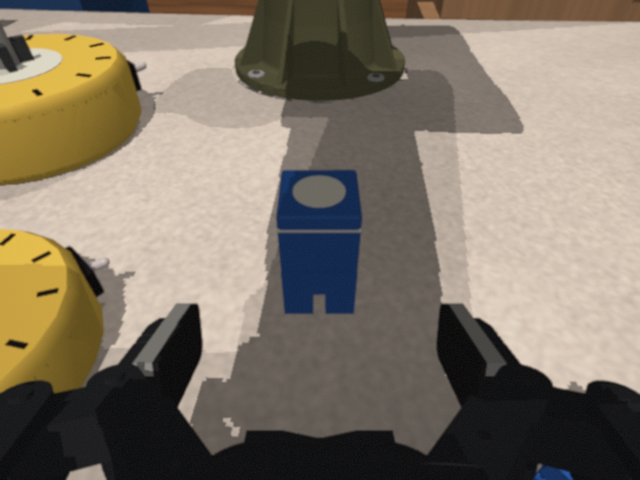

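The knob stands upright at about (319,240), slot down and free of the fingers. Going above it to look, then regrasp.

Run:
```python
from h import *
yaw=np.pi/2+.07
s=bot.read_state(); bot.servo_line(s["ee_pos"]+[30,0,110],speed=200)
bot.move_to([426,29.5,215],down(yaw)); bot.dwell(.15)
k=snap("wrist")
m=cv2.inRange(cv2.cvtColor(k["image"],cv2.COLOR_BGR2HSV),(105,100,40),(125,255,255))
u,v=np.meshgrid(np.arange(120,520),np.arange(0,330)); P=deep(k,np.c_[u.ravel(),v.ravel()])
t=P[(P[:,2]>78)&(P[:,2]<90)&(np.hypot(P[:,0]-426,P[:,1]-29.5)<50)]
print(cv2.minAreaRect(t[:,:2].astype(np.float32)),np.median(t[:,2]),len(t),bot.read_state()["clock"],bot.read_state()["joint_positions"])
```

```text
((425.13555908203125, 29.23388671875), (46.05421829223633, 45.583255767822266), 3.8508460521698) 84.7596398325916 4731 17.0417 [-1.66812429e-02  6.04160434e-02  1.89082249e+00  3.48511364e-06
  1.19140875e+00 -8.71724490e-02]
```

Run:
```python
from h import *
yaw=np.pi/2+.067
bot.servo_line([425.1,29.2,60],down(yaw),speed=120,until_force=12)
print(bot.read_state()["ee_pos"]); bot.move_gripper(30,70); s=bot.read_state(); print(s["grip_width"],s["ft_force"])
bot.servo_line([425.1,29.2,190],speed=150)
y0=np.pi/2+.507-.25
bot.move_to([503,-169.7,185],down(y0))
bot.servo_line([503,-169.7,158],speed=80); bot.dwell(.2); print("free",bot.read_state()["ft_force"])
print(bot.servo_line([503,-169.7,118],speed=20,until_force=6)); s=bot.read_state(); print(s["clock"],s["ee_pos"],s["ft_force"],s["moment"])
```

```text
[425.41465977  29.21036954  60.49298687]
45.32117957173237 [-1.89469948  0.19617085  5.03036523]
free [-0.06597154 -0.1156719  -2.61255171]
True
22.9333 [ 503.08083525 -169.75581846  126.19383844] [-2.49442877  0.42183376  6.68622553] [0.09755449 0.41500043 0.03348623]
```

The knob rests on the rib tops at TCP 126.2, as predicted. Now turning slowly under a light press.

Run:
```python
from h import *
y=np.pi/2+.507-.25; z=bot.read_state()["ee_pos"][2]-.3; f0=-2.6; xy=[503,-169.7]
for i in range(16):
    y+=.035
    bot.servo_line([*xy,z],down(y),speed=20)
    s=bot.read_state(); f=s["ft_force"][2]-f0
    print(round(y-np.pi/2,3),s["ee_pos"].round(2),"F",(s["ft_force"]-[0,0,f0]).round(1),"Mz",s["moment"][2].round(3),round(s["clock"],1))
    if f>14: z+=.3
    elif f<9:
        hit=bot.servo_line([*xy,z-4],speed=15,until_force=max(3,11-f))
        s=bot.read_state()
        if not hit: print("engaged",s["ee_pos"],s["ft_force"]); break
        z=s["ee_pos"][2]-.3
```

```text
0.292 [ 503.25 -169.79  126.2 ] F [ 0.4 -0.5  6.4] Mz -0.041 23.2
0.327 [ 503.25 -169.81  126.11] F [0.4 0.2 8.8] Mz -0.013 23.6
0.362 [ 503.26 -169.81  125.87] F [-0.4 -0.   8.8] Mz 0.01 24.1
0.397 [ 503.12 -169.69  124.28] F [ 4.1  0.1 -0.6] Mz 0.147 24.6
engaged [ 503.24001513 -169.73358366  120.67491437] [3.63205341 0.27205525 1.76001504]
```

Run:
```python
from h import *
y=np.pi/2+.397+.03
bot.servo_line([503,-169.7,119.5],down(y),speed=15)
print(bot.servo_line([503,-169.7,105],speed=15,until_force=12)); s=bot.read_state(); print(s["clock"],s["ee_pos"],s["ft_force"],s["moment"])
```

```text
True
25.875 [ 503.15715456 -169.72477644  110.41652636] [-0.0676413  -0.35931697  5.75345284] [0.0037986  0.27650277 0.0158116 ]
```

TCP at 110.4 puts the knob's bottom at 50, so it is fully home. Letting go and checking.

Run:
```python
from h import *
bot.move_gripper(60); bot.move_gripper(85); p=bot.read_state()["ee_pos"]
bot.servo_line(p+[0,0,140],speed=120); bot.dwell(.2)
k=snap("wrist"); u,v=np.meshgrid(np.arange(100,540),np.arange(0,330)); P=deep(k,np.c_[u.ravel(),v.ravel()])
t=P[(P[:,2]>120)&(P[:,2]<160)&(np.hypot(P[:,0]-503,P[:,1]+169.7)<45)]
print(cv2.minAreaRect(t[:,:2].astype(np.float32)),np.median(t[:,2]),t[:,2].min(),t[:,2].max(),bot.read_state()["clock"])
cv2.imwrite("pics/end.png",np.hstack([snap("scene")["image"][130:430,120:520],cv2.resize(k["image"],(400,300))]))
```

```text
((502.650146484375, -169.7314453125), (46.321842193603516, 46.34354782104492), 24.7309513092041) 134.76612869660485 120.03065098703794 137.31110984557316 28.1083
```

View pics/end.png

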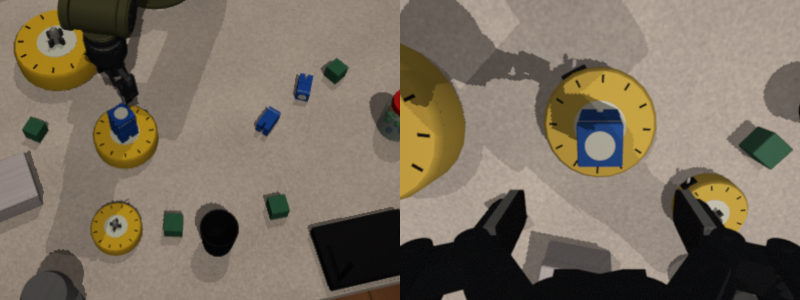

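The knob sits flat on the timer, at (122,118) in the left picture and (600,140) in the right. Its top is at 134.8 against 134 expected, the gripper is clear, and the other objects have not moved.

```bash
python3 -c "
from rig import bot
print(bot.finish_job())"
```

```text
the job is handed in; nothing more can be done
None
```

The large knob was stood upright on the bare shelf and released, then regrasped from above and turned onto the 150 mm timer's shaft until it dropped home flat on the face and was let go; I handed the job in at about 28 s, but no verdict was returned.

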